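# Lock the intake filter back onto the airbrush compressor

## Task

Fit the small black intake filter canister, the one with two lugs on its spigot, back onto the filter seat on top of the airbrush compressor: find the two slots with the lugs, press it in against the spring, turn it clockwise (seen from above) a quarter turn until you feel its stop, then let the spring lift it into its lock and let go. Feel your way and do not force it, and leave everything else on the table where it is.

Things in the scene. Friction and masses are not known exactly. Their poses are not given: they have to be found in the camera images.
- canister: Intake filter canister to fit, black plastic, about 0.15 kg, standing upright on its spigot. Origin: centre of the spigot's underside; z up. Spigot 36 mm across, height 0 to 15.5 mm. Above it the round body to grip: 54 mm across, flat shoulder at height 15.5 mm, top at 60 mm. A moulded bar on the crown (40 x 7 mm, 3 mm high) runs along x, in line with the lugs. A half turn makes no difference.
- lug (a point): Tip of one of the canister's two equal lugs. They stick out from the foot of the spigot along the canister's +x and -x, tips 25 mm from the axis: each 8 mm wide and 5 mm high, flush with the spigot's underside, hidden from above by the body. This point: 25 mm along +x, 2.5 mm above the canister's origin.
- seat (a point): Filter seat on the compressor: light-metal collar 65 mm across, opening 41 mm across. Point on its axis, level with its flat top face, 168 mm above the bench; z up. Nothing within 75 mm stands higher. Canister origin below this point: 0 = lugs on the top face, missing the slots; 13 mm = lugs just clear under the lip; 15.5 mm = fully pressed, shoulder on the top face; 10 mm = locked.
- slot_mean (a point): Mean place of one of two opposite slots in the opening's edge through which the lugs pass (12 mm wide, reaching 27 mm from the axis). The collar is screwed in tight but stops at another angle each time, up to 20 degrees either way of this, and no pose tells it: look or feel for the slots. Point: top face, 23.5 mm from the axis, 80 degrees counter-clockwise (from above) of the seat's x.
- lip (a point): On the seat's axis, level with the underside of the lip, 8 mm below the top face. Under it the lugs turn clockwise only. 80 degrees clockwise of the slots (so within 20 degrees of the seat's x axis) the lip is only 5 mm thick: two lock pockets, 11 mm wide, unseen from above, into which the spring lifts the lugs. Solid stops end the turn about 5 degrees past the pockets' middle.
- plate_free (a point): Where the face of the dark sprung sealing plate in the seat's opening rests when free, 3 mm below the top face (fixed point, does not follow the plate). The canister's spigot pushes the plate down: 3 N at first, 9 N at the locked depth, 11 N where the lugs clear the lip, 13 N fully pressed. Let go, it lifts the canister.
- compressor: Small airbrush compressor, fixed to the bench: dark tray 150 mm (x) by 270 mm (y), at one end a light-metal finned cylinder with the filter seat on top, red motor lying along y, regulator and gauge at the far end, handle to 151 mm height. Origin: on the bench under the seat's axis, axes as the seat's; motor towards +y; tray from y = -50 to +220 mm.
- big_canister: Bystander: the filter of another machine, same black plastic but larger in diameter and lower: 66 mm diameter, 55 mm high, threaded spigot without lugs. Does not fit. Origin: centre of its underside.
- paint_tin: Bystander: paint tin, 84 mm diameter, 100 mm high. Origin: centre of its underside.
- brush_jar: Bystander: glass jar, 68 mm diameter, 100 mm high, with brushes standing up to 220 mm. Origin: centre of its underside.
- tape_roll: Bystander: roll of tape lying flat, 100 mm diameter, 24 mm high. Origin: centre of its underside.
- pliers: Bystander: red-handled pliers lying flat, about 145 mm long along x, 12 mm high. Origin: under the pivot.
- pencil: Bystander: red pencil lying between the places of the two canisters, about 180 mm long along x, 8 mm high. Origin: underside, middle.
- ink_bottle: Bystander: small bottle, 38 mm diameter, 85 mm high. Origin: centre of its underside.
- palette_knife: Bystander: palette knife lying along x, about 225 mm long, 18 mm high. Origin: underside, near the middle.
Things that resemble listed ones, but are neither listed nor needed, are in the scene too. What is shaped like the canister but purple is not meant.

How it is judged (in metres and radians):
On the way, in this order (a step that is already met when the one before it is completed fails the run):
1. the canister's lugs are down in the slots of the seat (z of canister in the frame of seat below -0.004 m and horizontal distance between canister and seat below 0.005 m and angle between the x axis of canister and the x axis of seat, either way round above 0.85 rad), for 0.05 s.
2. the canister is pressed in against the spring and being turned under the lip (z of canister in the frame of seat below -0.012 m and horizontal distance between canister and seat below 0.005 m and angle between the x axis of canister and the x axis of seat, either way round below 0.75 rad), for 0.05 s.
At the end, for the whole second after the job is handed in: The canister sits at rest upright in the seat (within 4.5 degrees, 4 mm of its axis), turned to the collar's lock pockets (its x within 29 degrees of the seat's x, either way round, as the collar varies) and lifted by the spring to their roofs: underside 8.5 to 11.8 mm below the seat's top face (z of canister in the frame of seat between -0.0118 and -0.0085 m and horizontal distance between canister and seat below 0.004 m and angle between the x axis of canister and the x axis of seat, either way round below 0.5 rad and angle between canister's own z axis and vertical below 0.08 rad and linear speed of canister below 0.02 m/s); the robot touches nothing.
It fails at once if the canister is forced against the seat (over 90 N) (contact force between canister and compressor above 90 N).
It fails at once if a bystander is pushed more than 30 mm from its place or the tall ones are tipped (distance of any of big_canister, paint_tin, brush_jar, tape_roll, pliers, pencil, ink_bottle, palette_knife from where it was at the start of the episode above 0.03 m or angle between any of big_canister, paint_tin, brush_jar, ink_bottle's own z axis and vertical above 0.6 rad).
It also fails if it takes over 72 s, if anything falls off the work surface, if the arm or the gripper's body presses on something with over 40 N, if the wrist force passes 120 N, or if a joint passes its speed limit or range.

## Robot

A 6-joint arm with a two-finger parallel gripper is mounted at the origin on the work surface. World frame = base frame: x ahead of the robot, y to its left, z up, the work surface at z = 0. Lengths are in m, angles in degrees, forces in N, time in s.
With the tool pointing down it reaches from about 0.3 to 0.75 m from the base axis. Payload 8.5 kg.
Tool frame: the origin (TCP) lies midway between the tips of the shut fingers; the grasp point (between the pads) lies 19 mm behind it (env.grip_depth is the distance from the TCP to the grasp point, in m); x points along the fingers, y is the direction in which the jaws open and shut, and the axes are right-handed (so a half turn about x gives the same grasp; the last joint's range is limited). The gripper opens to 85 mm and grips with 20 to 120 N. Pads are 22 mm wide; open, the fingers measure 114 mm over their backs; the gripper's body (76 mm by 85 mm) begins 54 mm behind the grasp point. The pads swing forward as they close: fully open they stand 13 mm farther back than shut.
Start: joints at [-76.507, 21.807, 74.336, -0, 83.858, -12.336], TCP at [0.24, -0.495, 0.231] pointing down, gripper open.
Joint ranges: [-178.18, 178.18], [-50.72, 133.34], [12.68, 142.11], [-81.47, 261.47], [9.98, 163.14], [-165.26, 165.26]. Speed limits (degrees/s): [136.94, 136.94, 180, 180, 180, 180].

## Interface

Orientations are given as a 3x3 rotation matrix whose columns are the frame's x, y, z axes.
In Python, from rig import env gives the robot as it stands.
- The arm moves only by the tool play_rows, never from a script. Its arguments are lists of equal length, an entry for each row: "travel": the shift along the world's x, y, z in cm, a list of three; "rotation": the turn, a rotation vector about the world's x, y, z in rad, a list of three; "claw": the finger opening in cm, from 0 to 8.54. A call has 1 to 12 rows; each row shifts and turns the pose as measured when the row begins; what a row does not reach is not made up. A row lasts 1/12 s, in which the tool goes at most 41.7 mm and 7.16 degrees, less where a joint would pass 70% of its speed; a pose out of reach is approached as far as the arm can. A call is refused whole if a number of a shift passes 4.17 or a number of a turn 0.125, either way. A call with a gripper value outside its range is refused whole. The fingers move at their own pace and stop on an object; "squeeze" is the grip in N (left out, the last holds). Time passes only in rows, so rows that do not move let the fingers close. It gives the time, the measured TCP pose, the force and the opening at its end, in the units of the state.
- env.observe(): the state, without advancing time (a new reading comes with each control period).
- env.get_image(name): name is "scene" or "top" or "wrist"; returns the picture (420x560x3 uint8, red, green, blue); there is no depth.
- env.camera_info(name): a dict with "vertical_fov" (degrees; the focal length in pixels is half the picture's height over the tangent of half this angle, whatever the lens; pixels are square), "cx", "cy" (the principal point, pixels), "eye" and "rotation" of the camera in the world. Camera axes: x right, y down, z forward; pixel columns grow to the right and rows downward; lengths in m; the calibration is good to about 2 mm. A picture is of the moment at which its call begins: read the wrist's pose just before it. camera_info takes no time and is no camera call; for the wrist camera it gives the pose at the moment of the call.
- env.close_job(): hands the job in, once; it reports no verdict.
The state is a dict: "time_s": time; "q": joint angles; "qvel": joint speeds; "joint_efforts": joint torques, N m; "position": TCP position; "tool_rot": TCP orientation; "ft_force": force on the tool from outside, world axes, zero at the start; "wrist_torque": the same for the moment, N m; "grip_width": finger opening in m.
Only numpy, scipy, OpenCV 4.12 (cv2) and the standard library are available. Lean on these libraries where they do the work, as an engineer would, in place of code of your own. Each camera call takes 0.05 s, during which the arm holds its last target.

## Working session

There is one attempt and no reset: what is moved stays moved. The work goes in short steps, Python scripts to look and compute and a tool call to move; the robot and the scene stay as the last step left them, time stands still between calls to the robot, and variables do not carry over. Pictures are saved under pics/ and viewed, and the job is handed in when it is done.

Besides the shell and the picture viewer there is one more tool, called after "Request:" in YAML: its name, and indented under it one key for each argument. play_rows: Moves the arm, as the interface text tells. Its arguments: {"type":"object","properties":{"travel":{"type":"array","items":{"type":"array","items":{"type":"number"}}},"rotation":{"type":"array","items":{"type":"array","items":{"type":"number"}}},"claw":{"type":"array","items":{"type":"number"}},"squeeze":{"type":"number"}},"required":["travel","rotation","claw"]}

```bash
mkdir -p pics; ls; python3 - <<'E'
from rig import env
import cv2
for n in ["scene","top","wrist"]:
    i=env.camera_info(n); print(n,i)
    cv2.imwrite(f"pics/{n}0.png",env.get_image(n)[:,:,::-1])
s=env.observe();print(s)
E
```

```text
pics
scene {'vertical_fov': 48.44552162618315, 'cx': 283.66718901096266, 'cy': 212.64638073972648, 'eye': array([1.17100305, 0.40140691, 0.86282695]), 'rotation': array([[-0.65400159,  0.50853654, -0.56006473],
       [ 0.75632368,  0.45521115, -0.46984817],
       [ 0.01601275, -0.73087167, -0.68232704]])}
top {'vertical_fov': 46.31006697635151, 'cx': 276.0502390448395, 'cy': 202.93369192653586, 'eye': array([ 0.39965374, -0.09491429,  1.12900795]), 'rotation': array([[ 0.02528488, -0.9891572 ,  0.14466758],
       [-0.99948168, -0.02789825, -0.01606423],
       [ 0.01992602, -0.14418641, -0.9893499 ]])}
wrist {'vertical_fov': 59.40246580480767, 'cx': 277.2207861428563, 'cy': 211.72821944303814, 'eye': array([ 0.29971271, -0.46446117,  0.37364166]), 'rotation': array([[ 0.43590505, -0.8675821 , -0.2393493 ],
       [-0.89999167, -0.42060011, -0.11450122],
       [-0.00133113,  0.26532404, -0.96415838]])}
{'time_s': 0.15, 'q': array([-7.65087826e+01,  2.18332702e+01,  7.43722445e+01, -5.63376725e-04,
        8.38588146e+01, -1.23355264e+01]), 'qvel': array([-0.03579377, -0.08182131, -0.31095368, -0.0836368 , -0.01087589,
       -0.0863239 ]), 'joint_efforts': array([ 4.93685311e-04, -4.48629284e+01, -2.31343871e+01, -2.43641325e-04,
        3.80942787e-03,  3.79257074e-06]), 'position': array([ 0.23955233, -0.49484094,  0.23085777]), 'tool_rot': array([[-2.71441994e-04,  4.35652095e-01, -9.00115092e-01],
       [ 1.08949596e-03, -9.00114462e-01, -4.35652119e-01],
       [-9.99999370e-01, -1.09892604e-03, -2.30312333e-04]]), 'ft_force': array([-1.17371256, -0.31185831, -0.05535137]), 'wrist_torque': array([-0.00587947, -0.00347019, -0.05245416]), 'grip_width': 0.08531142004879651}
```

View pics/scene0.png

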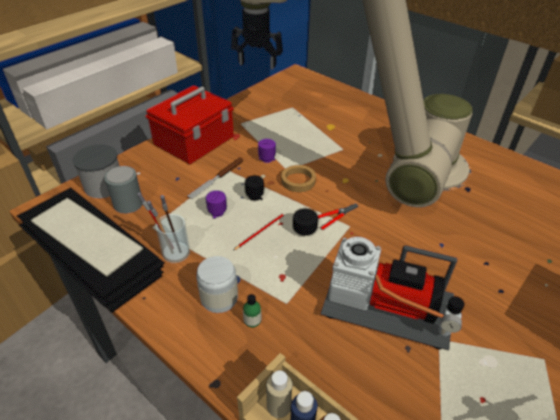

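View pics/top0.png

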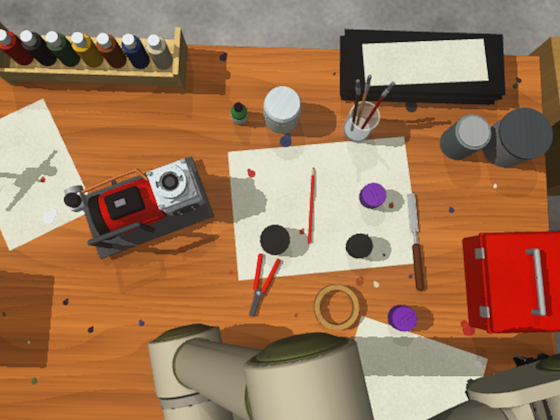

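View pics/wrist0.png

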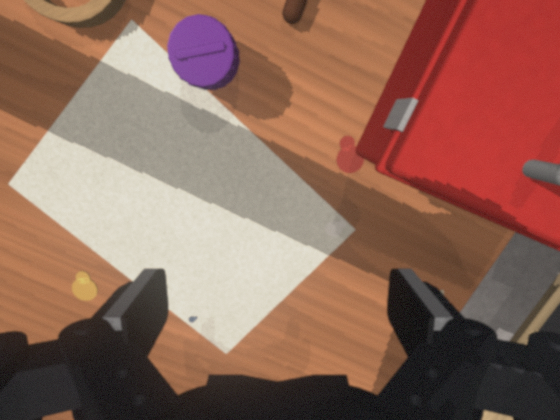

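The two black cylinders in the top picture are at (275,240), wider, and (359,246), narrower. The seat is at about (173,182). I'll enlarge both areas.

```bash
cat > h.py <<'E'
import numpy as np, cv2
from rig import env
H,W=420,560
def ray(i,u,v):
    f=H/2/np.tan(np.radians(i['vertical_fov']/2))
    return i['rotation']@np.array([(u-i['cx'])/f,(v-i['cy'])/f,1.0])
def p2w(i,u,v,z):
    d=ray(i,u,v); t=(z-i['eye'][2])/d[2]; return i['eye']+t*d
def w2p(i,P):
    f=H/2/np.tan(np.radians(i['vertical_fov']/2))
    c=i['rotation'].T@(np.array(P)-i['eye']); return np.array([i['cx']+f*c[0]/c[2],i['cy']+f*c[1]/c[2]])
def crop(img,x0,y0,w,h,s,name):
    c=cv2.resize(img[y0:y0+h,x0:x0+w],None,fx=s,fy=s,interpolation=cv2.INTER_CUBIC)
    cv2.imwrite(name,c[:,:,::-1])
E
python3 - <<'E'
from h import *
im=cv2.imread('pics/top0.png')[:,:,::-1]
crop(im,330,215,60,60,10,'pics/t_can.png')
crop(im,140,145,70,70,8,'pics/t_seat.png')
i=env.camera_info('top')
for n,u,v,z in [('small',359,245,.06),('big',275,239,.055),('seat',173,182,.168)]: print(n,p2w(i,u,v,z))
E
```

```text
small [ 0.46839675 -0.29546954  0.06      ]
big [ 0.47694032 -0.11207253  0.055     ]
seat [0.57633542 0.09476123 0.168     ]
```

View pics/t_can.png

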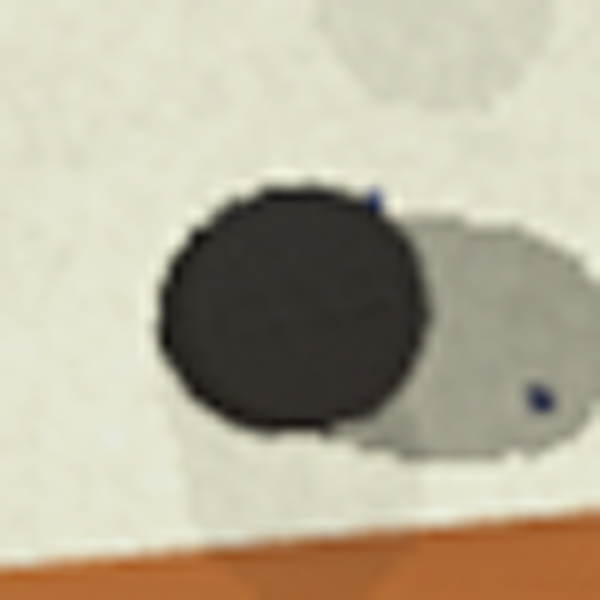

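View pics/t_seat.png

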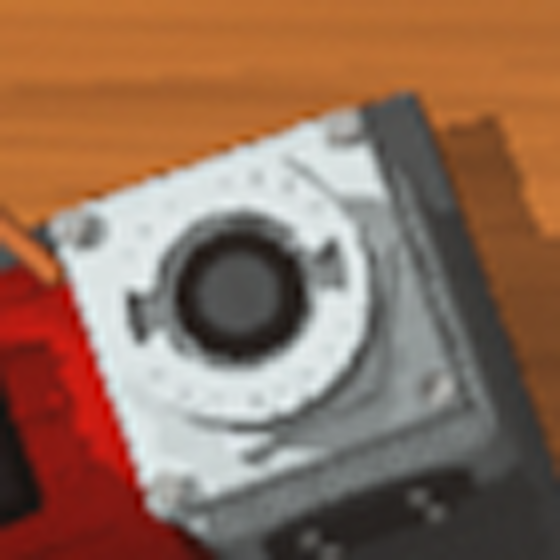

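Small canister is at ≈(0.468,-0.295); the seat's slots are visible at about crop (140,315) and (330,265). Next I'll move above the canister.

Request:
play_rows:
  travel:
    - [2.28, 2, 0]
    - [2.28, 2, 0]
    - [2.28, 2, 0]
    - [2.28, 2, 0]
    - [2.28, 2, 0]
    - [2.28, 2, 0]
    - [2.28, 2, 0]
    - [2.28, 2, 0]
    - [2.28, 2, 0]
    - [2.28, 2, 0]
    - [0, 0, 0]
  rotation:
    - [0, 0, 0]
    - [0, 0, 0]
    - [0, 0, 0]
    - [0, 0, 0]
    - [0, 0, 0]
    - [0, 0, 0]
    - [0, 0, 0]
    - [0, 0, 0]
    - [0, 0, 0]
    - [0, 0, 0]
    - [0, 0, 0]
  claw: [8.54, 8.54, 8.54, 8.54, 8.54, 8.54, 8.54, 8.54, 8.54, 8.54, 8.54]
  squeeze: 60

```text
time_s: 1.07
position: [0.4742, -0.2844, 0.2276]
tool_rot: [[-0.004, 0.43, -0.903], [0.007, -0.903, -0.43], [-1.0, -0.007, 0.0]]
ft_force: [-1.0, 0.6, 0.2]
grip_width: 0.0855
```

```bash
python3 - <<'E'
from h import *
s=env.observe();print(s['time_s'],s['position'],s['q'],s['tool_rot'],s['ft_force'])
i=env.camera_info('wrist');np.save('w1.npy',i,allow_pickle=True)
im=env.get_image('wrist'); cv2.imwrite('pics/w1.png',im[:,:,::-1])
print(w2p(i,[.468,-.295,.06]))
E
```

```text
1.0667 [ 0.4742438  -0.2844443   0.22755164] [-43.28493966  22.43306129  73.97536352   0.13251616  83.99682295
  21.21962804] [[-3.57143481e-03  4.30200194e-01 -9.02726447e-01]
 [ 6.52353944e-03 -9.02702972e-01 -4.30214815e-01]
 [-9.99972344e-01 -7.42545575e-03  4.17516888e-04]] [-0.99933672  0.62773864  0.233219  ]
[287.98626079 202.84680604]
```

View pics/w1.png

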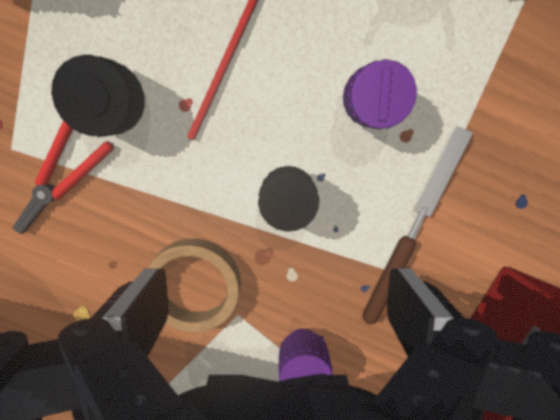

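```bash
python3 - <<'E'
from h import *
im=cv2.imread('pics/w1.png')[:,:,::-1]
g=im[160:240,250:330].astype(float)
print(g[30:50,30:50].mean((0,1)))
g=np.clip((g-20)*6,0,255).astype(np.uint8)
cv2.imwrite('pics/w1c.png',cv2.resize(g,None,fx=7,fy=7,interpolation=cv2.INTER_CUBIC)[:,:,::-1])
E
```

```text
[65.2425 62.1925 58.6225]
```

View pics/w1c.png

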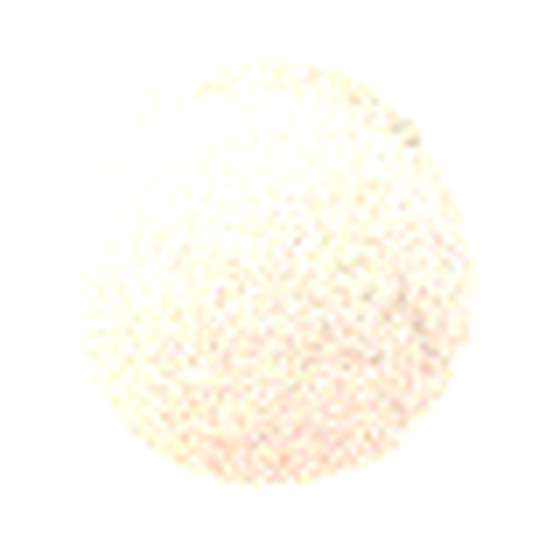

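```bash
python3 - <<'E'
from h import *
ims=[env.get_image('wrist').astype(float) for _ in range(4)]
print(np.abs(ims[0]-ims[1]).mean())
a=np.mean(ims,0).mean(2)
g=cv2.GaussianBlur(a,(0,0),0.8)[155:245,245:335]
g=np.clip((g-45)*7,0,255).astype(np.uint8)
cv2.imwrite('pics/w1d.png',cv2.resize(g,None,fx=6,fy=6,interpolation=cv2.INTER_CUBIC))
E
```

```text
4.170493197278912
```

View pics/w1d.png

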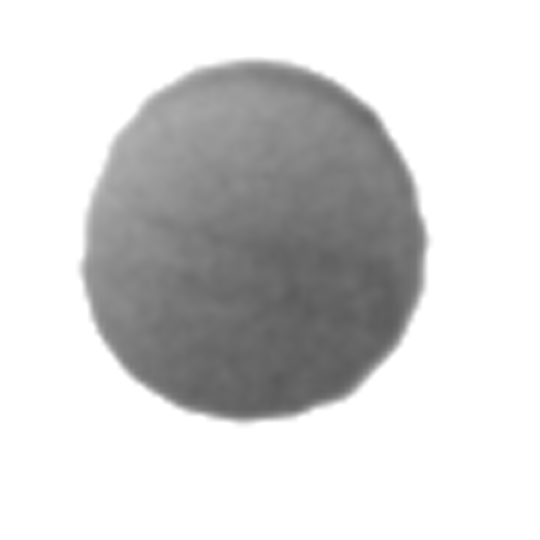

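Request:
play_rows:
  travel:
    - [-0.4, -0.35, -2.5]
    - [-0.4, -0.35, -2.5]
    - [-0.4, -0.35, -2.5]
    - [-0.4, -0.35, -2.5]
    - [-0.4, -0.35, -2.3]
    - [0, 0, 0]
  rotation:
    - [0, 0, 0]
    - [0, 0, 0]
    - [0, 0, 0]
    - [0, 0, 0]
    - [0, 0, 0]
    - [0, 0, 0]
  claw: [8.54, 8.54, 8.54, 8.54, 8.54, 8.54]

```text
time_s: 1.82
position: [0.4457, -0.3124, 0.1027]
tool_rot: [[0.0, 0.416, -0.909], [-0.0, -0.909, -0.416], [-1.0, 0.0, -0.0]]
ft_force: [-0.2, 0.3, -1.3]
grip_width: 0.0856
```

```bash
python3 - <<'E'
from h import *
env.get_image('wrist')
s=env.observe();print(s['time_s'],s['position'],s['tool_rot'])
i=env.camera_info('wrist');np.save('w2.npy',i,allow_pickle=True)
ims=[env.get_image('wrist').astype(float) for _ in range(6)]
m=np.mean(ims,0); cv2.imwrite('pics/w2.png',m[:,:,::-1].astype(np.uint8))
a=m.mean(2); np.save('w2a.npy',a)
g=cv2.GaussianBlur(a,(0,0),0.8)
g=np.clip((g-35)*5,0,255).astype(np.uint8)
p=w2p(i,[.468,-.295,.06]).astype(int);print(p)
g=g[p[1]-80:p[1]+80,p[0]-80:p[0]+80]
cv2.imwrite('pics/w2c.png',cv2.resize(g,None,fx=3.7,fy=3.7,interpolation=cv2.INTER_CUBIC))
E
```

```text
1.8667 [ 0.44665694 -0.31297481  0.10485946] [[ 0.00233899  0.41631706 -0.9092165 ]
 [-0.00216147 -0.90921475 -0.41632182]
 [-0.99999493  0.00293901 -0.00122679]]
[265 191]
```

View pics/w2.png

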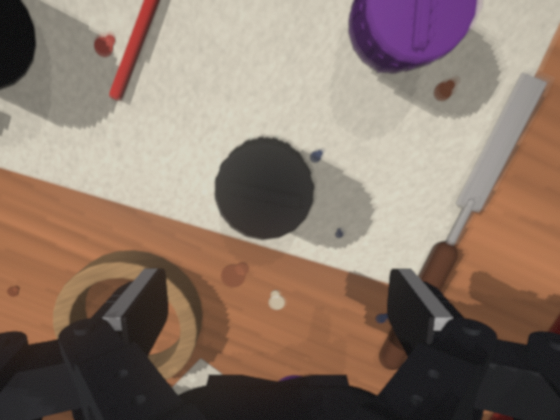

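View pics/w2c.png

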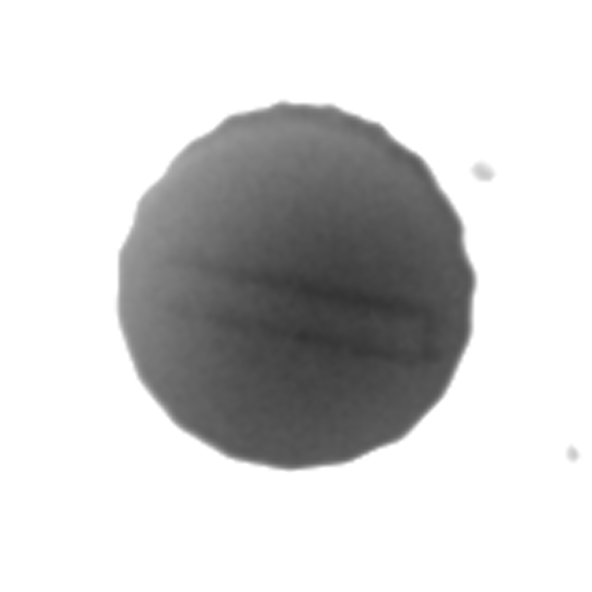

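The bar shows clearly in the stretched crop, with its midline from (169,286) to (434,334).

```bash
python3 - <<'E'
from h import *
i=np.load('w2.npy',allow_pickle=True).item()
o=np.array([265,191])-80
L=np.array([169,286])/3.7+o; R=np.array([434,334])/3.7+o
a=p2w(i,*L,.062);b=p2w(i,*R,.062)
print(a,b,np.linalg.norm(a-b),(a+b)/2,'bar deg',np.degrees(np.arctan2(*(b-a)[1::-1])))
# silhouette fit: model top and bottom circles
m=(np.load('w2a.npy')[191-80:191+80,265-80:265+80]<110).astype(np.uint8)
n,l,st,c=cv2.connectedComponentsWithStats(m); k=l[80,80]; print(st[k],c[k]+o)
from scipy.optimize import least_squares
msk=(l==k).astype(np.uint8)
th=np.linspace(0,2*np.pi,60)
def sil(x,y):
    P=[w2p(i,[x+.027*np.cos(t),y+.027*np.sin(t),z]) for z in(.0155,.06) for t in th]
    h=cv2.convexHull(np.array(P,np.float32)); M=cv2.moments(h); return np.array([M['m10']/M['m00'],M['m01']/M['m00']]),M['m00']
r=least_squares(lambda p:sil(*p)[0]-(c[k]+o),[.468,-.295],diff_step=1e-3);print(r.x,sil(*r.x)[1],st[k][4])
s=env.observe();y=s['tool_rot'][:,1];print('tooly deg',np.degrees(np.arctan2(y[1],y[0])),s['position'])
E
```

```text
[ 0.46235888 -0.27816977  0.062     ] [ 0.47148983 -0.31463187  0.062     ] 0.03758801476044533 [ 0.46692435 -0.29640082  0.062     ] bar deg -75.94094406064873
[  30   26  100  102 7908] [264.69056651 188.39946889]
[ 0.46736702 -0.29489355] 8557.081151734223 7908
tooly deg -65.22878603288068 [ 0.44894589 -0.31275659  0.10772432]
```

Canister is at about (0.467,-0.295), bar at -76°. Before grasping I'll look closely at the seat, turning the tool on the way so it has room for the quarter turn.

Request:
play_rows:
  travel:
    - [1.1, 3, 1.6]
    - [1.1, 3.2, 1.6]
    - [1.1, 3.2, 1.4]
    - [1.1, 3.2, 1.2]
    - [1.1, 3.2, 1.0]
    - [1.1, 3.2, 1.0]
    - [1.1, 3.2, 1.0]
    - [1.1, 3.2, 1.0]
    - [1.1, 3.2, 1.0]
    - [1.1, 3.2, 1.0]
    - [1.1, 3.2, 0.5]
    - [1.1, 3.2, 0.3]
  rotation:
    - [0, 0, 0.12]
    - [0, 0, 0.12]
    - [0, 0, 0.12]
    - [0, 0, 0.12]
    - [0, 0, 0.12]
    - [0, 0, 0.12]
    - [0, 0, 0.12]
    - [0, 0, 0.12]
    - [0, 0, 0.12]
    - [0, 0, 0.12]
    - [0, 0, 0.12]
    - [0, 0, 0.12]
  claw: [8.54, 8.54, 8.54, 8.54, 8.54, 8.54, 8.54, 8.54, 8.54, 8.54, 8.54, 8.54]

```text
time_s: 3.17
position: [0.5842, 0.0843, 0.2508]
tool_rot: [[0.027, 0.938, 0.344], [0.008, 0.344, -0.939], [-1.0, 0.028, 0.001]]
ft_force: [1.0, -0.7, 0.6]
grip_width: 0.0857
```

Request:
play_rows:
  travel:
    - [0, 0, 0]
    - [0, 0, 0]
  rotation:
    - [0, 0, 0]
    - [0, 0, 0]
  claw: [8.54, 8.54]

```text
time_s: 3.33
position: [0.5853, 0.091, 0.2532]
tool_rot: [[0.032, 0.933, 0.357], [0.01, 0.357, -0.934], [-0.999, 0.033, 0.002]]
ft_force: [0.6, -0.9, 0.1]
grip_width: 0.0854
```

```bash
python3 - <<'E'
from h import *
env.get_image('wrist')
s=env.observe();print(s['time_s'],s['position'],s['tool_rot'],s['q'],s['ft_force'],s['wrist_torque'])
i=env.camera_info('wrist');np.save('w3.npy',i,allow_pickle=True)
im=env.get_image('wrist'); cv2.imwrite('pics/w3.png',im[:,:,::-1])
i2=env.camera_info('wrist');print(i2['eye']-i['eye'])
print(w2p(i,[.576,.095,.168]))
j=env.camera_info('top')
for u,v,z in [(373,195,.06),(403,317,.06),(338,307,.024),(412,220,.018),(418,270,.018)]: print(p2w(j,u,v,z))
E
```

```text
3.3833 [0.58516194 0.09084417 0.2532733 ] [[ 0.03166426  0.9336341   0.35682592]
 [ 0.01028379  0.35668172 -0.93416936]
 [-0.99944566  0.0332493   0.00169276]] [ -2.9224764   24.47959935  66.38618719   0.68169337  87.35215979
 -23.85041491] [-0.49714742  0.85404425  0.01431953] [ 0.03966903  0.09121    -0.05863144]
[ 6.48283418e-05 -1.00202880e-03 -3.28151063e-04]
[261.51379923 209.36797927]
[ 0.57977277 -0.32647888  0.06      ]
[ 0.31711535 -0.3900289   0.06      ]
[ 0.33255469 -0.25574     0.024     ]
[ 0.53143267 -0.42496197  0.018     ]
[ 0.41834095 -0.43688215  0.018     ]
```

View pics/w3.png

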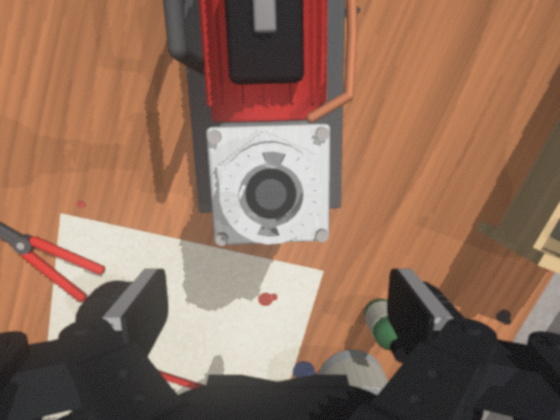

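```bash
python3 - <<'E'
from h import *
im=np.mean([env.get_image('wrist').astype(float) for _ in range(5)],0)
s=env.observe();print(s['position'])
i=env.camera_info('wrist');np.save('w4.npy',i,allow_pickle=True)
np.save('w4im.npy',im)
g=np.clip((im-20)*1.5,0,255).astype(np.uint8)
crop(g,200,120,140,140,4.2,'pics/w4c.png')
crop(g,230,145,84,100,6,'pics/w4d.png')
E
```

```text
[0.5850227  0.08855143 0.25234774]
```

View pics/w4c.png

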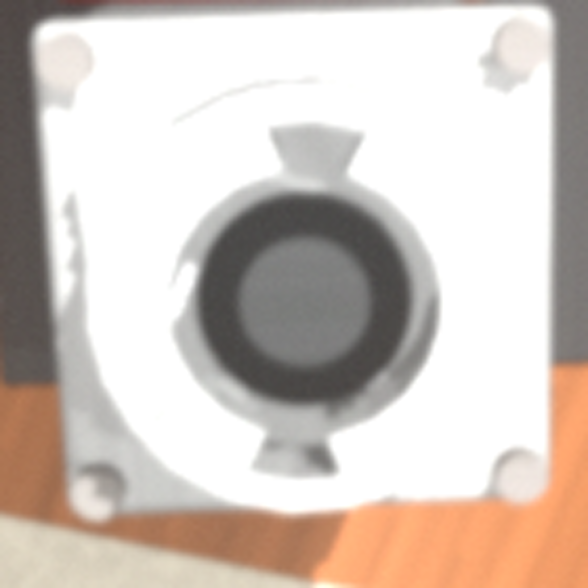

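View pics/w4d.png

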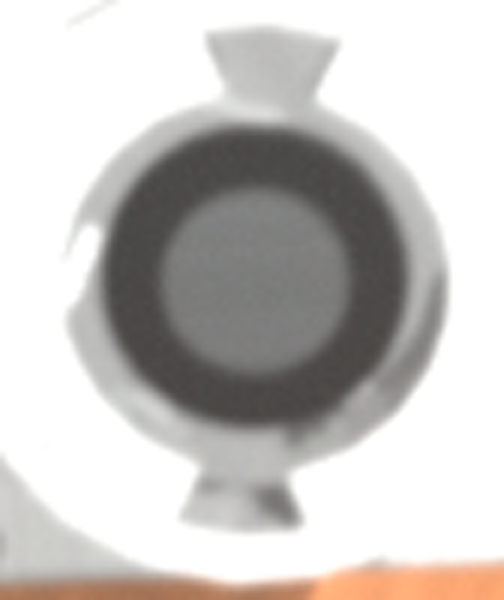

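```bash
python3 - <<'E'
from h import *
i=np.load('w4.npy',allow_pickle=True).item()
q=lambda x,y,z=.168:p2w(i,x/6+230,y/6+145,z)
a=q(272.5,36);b=q(241,523)
d=a-b;print(a,b,np.linalg.norm(d),(a+b)/2,'slot deg',np.degrees(np.arctan2(d[1],d[0])))
c=lambda x,y,z=.16:p2w(i,x/4.2+200,y/4.2+120,z)
for A,B in [((65,60),(520,47)),((97,492),(520,475))]:
    e=c(*B)-c(*A);print('x dir',np.degrees(np.arctan2(e[1],e[0])),np.linalg.norm(e),(c(*A)+c(*B))/2)
for A in [(448,275),(68,265)]:print(q(*A))
# overlay check
C=(a+b)/2
im=np.clip((np.load('w4im.npy')-20)*1.5,0,255).astype(np.uint8)
s=6;v=cv2.resize(im[145:245,230:314],None,fx=s,fy=s,interpolation=cv2.INTER_CUBIC)[:,:,::-1].copy()
for r in(.0205,.0325):
    P=np.array([(w2p(i,[C[0]+r*np.cos(t),C[1]+r*np.sin(t),.168])-[230,145])*s for t in np.linspace(0,6.3,100)]).astype(np.int32)
    cv2.polylines(v,[P],False,(0,0,255),1)
cv2.imwrite('pics/w4o.png',v)
E
```

```text
[0.57092908 0.13062355 0.168     ] [0.58616901 0.0804572  0.168     ] 0.052430125719330756 [0.57854904 0.10554037 0.168     ] slot deg 106.89815032046964
x dir 22.204951967905117 0.0677609803377795 [0.56415418 0.13928103 0.16      ]
x dir 22.525761503373317 0.06796626347642215 [0.59010321 0.07680082 0.16      ]
[0.59703899 0.11373396 0.168     ]
[0.55926264 0.10088135 0.168     ]
```

View pics/w4o.png

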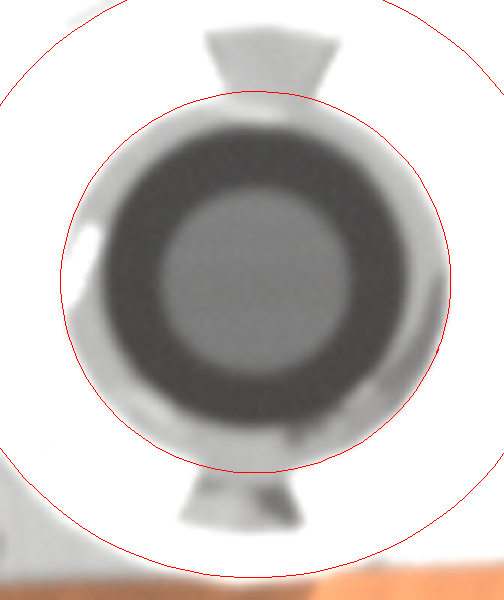

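Seat circle overlay fits well: axis (0.5785, 0.1055), slots at about 107° world, seat x at about 22.4°. Back to the canister now, with this tool yaw.

Request:
play_rows:
  travel:
    - [-0.95, -3, 0]
    - [-0.95, -3.1, 0]
    - [-0.95, -3.1, -0.4]
    - [-0.95, -3.1, -0.9]
    - [-0.95, -3.1, -1.0]
    - [-0.95, -3.1, -1.0]
    - [-0.95, -3.1, -1.1]
    - [-0.95, -3.1, -1.1]
    - [-0.95, -3.1, -1.1]
    - [-0.95, -3.1, -1.1]
    - [-0.95, -3.1, -1.1]
    - [-0.95, -2, -1]
  rotation:
    - [-0.01, 0.03, 0]
    - [0, 0, 0]
    - [0, 0, 0]
    - [0, 0, 0]
    - [0, 0, 0]
    - [0, 0, 0]
    - [0, 0, 0]
    - [0, 0, 0]
    - [0, 0, 0]
    - [0, 0, 0]
    - [0, 0, 0]
    - [0, 0, 0]
  claw: [8.54, 8.54, 8.54, 8.54, 8.54, 8.54, 8.54, 8.54, 8.54, 8.54, 8.54, 8.54]

```text
time_s: 4.68
position: [0.4617, -0.29, 0.1527]
tool_rot: [[0.004, 0.938, 0.346], [-0.002, 0.346, -0.938], [-1.0, 0.003, 0.004]]
ft_force: [0.4, 0.2, 0.0]
grip_width: 0.0856
```

Request:
play_rows:
  travel:
    - [0, 0, 0]
    - [0, 0, 0]
  rotation:
    - [0, 0, 0]
    - [0, 0, 0]
  claw: [8.54, 8.54]

```text
time_s: 4.85
position: [0.4584, -0.2946, 0.1504]
tool_rot: [[0.001, 0.941, 0.338], [-0.0, 0.338, -0.941], [-1.0, 0.001, 0.001]]
ft_force: [-0.5, 0.1, 0.3]
grip_width: 0.0857
```

```bash
cat > can.py <<'E'
from h import *
def look(n,x,y):
    env.get_image('wrist')
    i=env.camera_info('wrist'); im=np.mean([env.get_image('wrist').astype(float) for _ in range(4)],0)
    i2=env.camera_info('wrist'); i['eye']=(i['eye']+i2['eye'])/2
    np.save(n+'.npy',i,allow_pickle=True); cv2.imwrite(f'pics/{n}.png',im[:,:,::-1].astype(np.uint8))
    g=cv2.GaussianBlur(im.mean(2),(0,0),.8); g=np.clip((g-35)*5,0,255).astype(np.uint8)
    p=w2p(i,[x,y,.06]).astype(int);print('crop origin',p-70)
    cv2.imwrite(f'pics/{n}c.png',cv2.resize(g[p[1]-70:p[1]+70,p[0]-70:p[0]+70],None,fx=4,fy=4,interpolation=cv2.INTER_CUBIC))
    s=env.observe();print(s['time_s'],s['position'],s['tool_rot'],i2['eye']-i['eye'])
E
python3 -c "
from can import *
look('w5',.467,-.2955)"
```

```text
crop origin [217 154]
5.1 [ 0.45971002 -0.29268318  0.15119368] [[ 0.00248111  0.93977623  0.34178133]
 [-0.00146762  0.34178544 -0.93977687]
 [-0.99999585  0.00183008  0.00222724]] [0.00041353 0.00085764 0.0003813 ]
```

View pics/w5c.png

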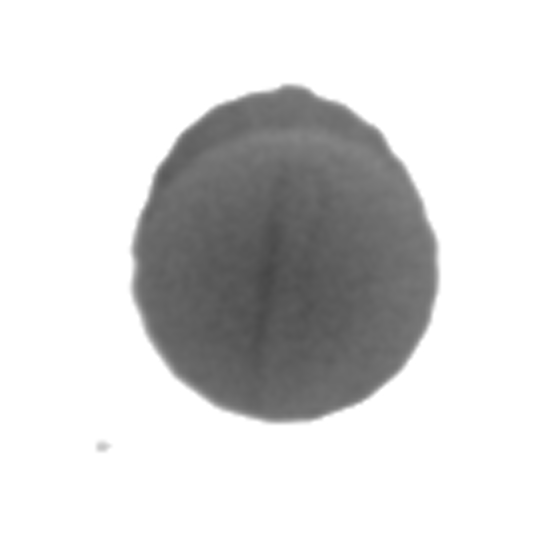

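View pics/w5.png

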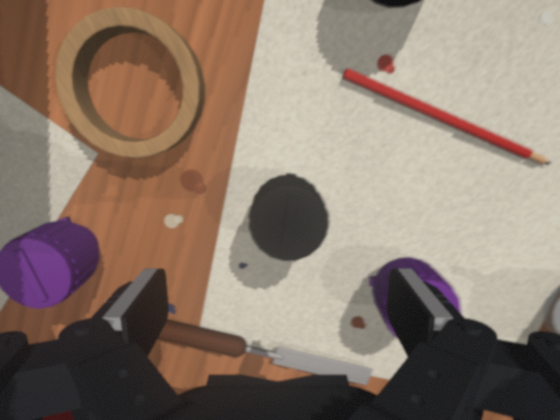

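```bash
python3 - <<'E'
from h import *
i=np.load('w5.npy',allow_pickle=True).item()
q=lambda x,y,z=.06:p2w(i,x/4+217,y/4+154,z)
print(q(285,276),np.linalg.norm(q(133,276)-q(437,276)),np.linalg.norm(q(285,130)-q(285,422)))
a,b=q(285,160,.0615),q(260,400,.0615);d=a-b;print(np.degrees(np.arctan2(d[1],d[0])))
# silhouette compare
g=cv2.imread('pics/w5c.png',0);P=np.argwhere(g<200);k=cv2.connectedComponents((g<200).astype(np.uint8))[1];m=(k==k[276,285]).astype(np.uint8)
v=cv2.cvtColor(g,cv2.COLOR_GRAY2BGR)
for (x,y,c) in [(*q(285,276)[:2],(0,0,255)),(.467,-.2955,(255,0,0))]:
  for z in(.0155,.06):
    pp=np.array([(w2p(i,[x+.027*np.cos(t),y+.027*np.sin(t),z])-[217,154])*4 for t in np.linspace(0,6.3,80)]).astype(np.int32)
    cv2.polylines(v,[pp],False,c,1)
cv2.imwrite('pics/w5o.png',v)
s=env.observe();print(s['position'])
E
```

```text
[ 0.46714948 -0.29438084  0.06      ] 0.05042790399812316 0.05071080981537605
104.42631639141632
[ 0.45971002 -0.29268318  0.15119368]
```

View pics/w5o.png

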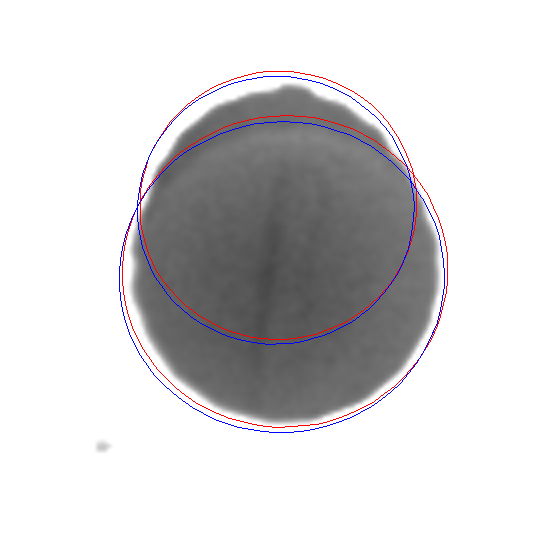

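Request:
play_rows:
  travel:
    - [0.7, -0.15, -2]
    - [0, 0, -2.5]
    - [0, 0, -2.5]
    - [0, 0, -2.5]
    - [0, 0, -1.2]
    - [0, 0, 0]
    - [0, 0, 0]
  rotation:
    - [0, 0, 0]
    - [0, 0, 0]
    - [0, 0, 0]
    - [0, 0, 0]
    - [0, 0, 0]
    - [0, 0, 0]
    - [0, 0, 0]
  claw: [8.54, 8.54, 8.54, 8.54, 8.54, 8.54, 8.54]

```text
time_s: 5.68
position: [0.4716, -0.2894, 0.045]
tool_rot: [[0.011, 0.936, 0.351], [-0.008, 0.351, -0.936], [-1.0, 0.007, 0.012]]
ft_force: [0.1, -0.3, 0.8]
grip_width: 0.0856
```

```bash
cat > st.py <<'E'
from h import *
s=env.observe();R=s['tool_rot']
y=R[:,1];x=R[:,0]
print('t',round(s['time_s'],3),'pos',s['position'].round(4),'yaw',np.degrees(np.arctan2(y[1],y[0])).round(2),'tiltfix',np.array([-x[1],x[0]]).round(4),'F',s['ft_force'].round(2),'T',s['wrist_torque'].round(3),'w',s['grip_width'].round(4),'q6',s['q'][5].round(1))
E
python3 st.py
```

```text
Traceback (most recent call last):
  File "st.py", line 4, in <module>
    print('t',round(s['time_s'],3),'pos',s['position'].round(4),'yaw',np.degrees(np.arctan2(y[1],y[0])).round(2),'tiltfix',np.array([-x[1],x[0]]).round(4),'F',s['ft_force'].round(2),'T',s['wrist_torque'].round(3),'w',s['grip_width'].round(4),'q6',s['q'][5].round(1))
                                                                                                                                                                                                                         ^^^^^^^^^^^^^^^^^^^^^
AttributeError: 'float' object has no attribute 'round'
```

```bash
sed -i "s/s\['grip_width'\].round(4)/round(s['grip_width'],4)/" st.py; python3 st.py
```

```text
t 5.683 pos [ 0.4716 -0.2894  0.045 ] yaw 20.55 tiltfix [0.0085 0.0105] F [ 0.13 -0.27  0.79] T [ 0.015 -0.022 -0.041] w 0.0856 q6 -64.4
```

Request:
play_rows:
  travel:
    - [-0.45, -0.5, 0]
    - [0, 0, -1]
    - [0, 0, -1]
    - [0, 0, 0]
    - [0, 0, 0]
  rotation:
    - [0.008, 0.011, 0]
    - [0, 0, 0]
    - [0, 0, 0]
    - [0, 0, 0]
    - [0, 0, 0]
  claw: [8.54, 8.54, 8.54, 8.54, 8.54]

```text
time_s: 6.1
position: [0.4687, -0.2955, 0.027]
tool_rot: [[0.003, 0.936, 0.353], [-0.005, 0.353, -0.936], [-1.0, 0.002, 0.006]]
ft_force: [1.1, -0.4, 0.7]
grip_width: 0.0854
```

```bash
python3 st.py
```

```text
t 6.1 pos [ 0.4687 -0.2955  0.027 ] yaw 20.64 tiltfix [0.0046 0.0034] F [ 1.06 -0.43  0.67] T [-0.01  -0.014 -0.045] w 0.0854 q6 -65.1
```

Request:
play_rows:
  travel:
    - [-0.15, 0.1, -0.5]
    - [0, 0, 0]
    - [0, 0, 0]
    - [0, 0, 0]
    - [0, 0, 0]
    - [0, 0, 0]
    - [0, 0, 0]
    - [0, 0, 0]
  rotation:
    - [0.004, 0.003, 0]
    - [0, 0, 0]
    - [0, 0, 0]
    - [0, 0, 0]
    - [0, 0, 0]
    - [0, 0, 0]
    - [0, 0, 0]
    - [0, 0, 0]
  claw: [8.54, 8.54, 7, 6, 5, 4.5, 4.5, 4.5]
  squeeze: 60

```text
time_s: 6.77
position: [0.4671, -0.2945, 0.0223]
tool_rot: [[0.001, 0.936, 0.352], [-0.001, 0.352, -0.936], [-1.0, 0.001, 0.001]]
ft_force: [-0.3, -0.2, -1.7]
grip_width: 0.0528
```

```bash
python3 st.py
```

```text
t 6.767 pos [ 0.4671 -0.2945  0.0223] yaw 20.64 tiltfix [0.0009 0.0009] F [-0.28 -0.22 -1.7 ] T [-0.029  0.021  0.031] w 0.0528 q6 -65.2
```

Request:
play_rows:
  travel:
    - [0, 0, 1.5]
    - [0, 0, 3]
    - [0, 0, 3]
    - [0, 0, 3]
    - [0, 0, 3]
    - [0, 0, 3]
    - [0, 0, 3]
    - [0, 0, 0]
  rotation:
    - [0, 0, 0]
    - [0, 0, 0]
    - [0, 0, 0]
    - [0, 0, 0]
    - [0, 0, 0]
    - [0, 0, 0]
    - [0, 0, 0]
    - [0, 0, 0]
  claw: [4.5, 4.5, 4.5, 4.5, 4.5, 4.5, 4.5, 4.5]

```text
time_s: 7.43
position: [0.4639, -0.2913, 0.223]
tool_rot: [[-0.006, 0.936, 0.352], [0.006, 0.352, -0.936], [-1.0, -0.004, -0.008]]
ft_force: [0.1, -1.0, -2.0]
grip_width: 0.0532
```

```bash
python3 st.py
```

```text
t 7.433 pos [ 0.4639 -0.2913  0.223 ] yaw 20.63 tiltfix [-0.0063 -0.0063] F [ 0.12 -0.98 -1.97] T [-0.116 -0.016  0.014] w 0.0532 q6 -65.1
```

Request:
play_rows:
  travel:
    - [0.9, 3.1, 0.2]
    - [0.9, 3.1, 0]
    - [0.9, 3.1, 0]
    - [0.9, 3.1, 0]
    - [0.9, 3.1, 0]
    - [0.9, 3.1, 0]
    - [0.9, 3.1, 0]
    - [0.9, 3.1, 0]
    - [0.9, 3.1, 0]
    - [0.9, 3.1, 0]
    - [0.9, 3.1, 0]
    - [0.9, 2, 0]
  rotation:
    - [-0.006, -0.006, 0]
    - [0, 0, 0]
    - [0, 0, 0]
    - [0, 0, 0]
    - [0, 0, 0]
    - [0, 0, 0]
    - [0, 0, 0]
    - [0, 0, 0]
    - [0, 0, 0]
    - [0, 0, 0]
    - [0, 0, 0.02]
    - [0, 0, 0.02]
  claw: [4.5, 4.5, 4.5, 4.5, 4.5, 4.5, 4.5, 4.5, 4.5, 4.5, 4.5, 4.5]

```text
time_s: 8.43
position: [0.5696, 0.0832, 0.2182]
tool_rot: [[-0.009, 0.924, 0.382], [0.0, 0.382, -0.924], [-1.0, -0.008, -0.003]]
ft_force: [0.8, -0.1, -1.8]
grip_width: 0.0527
```

Request:
play_rows:
  travel:
    - [0, 0, 0]
    - [0, 0, 0]
    - [0, 0, 0]
  rotation:
    - [0, 0, 0]
    - [0, 0, 0]
    - [0, 0, 0]
  claw: [4.5, 4.5, 4.5]

```text
time_s: 8.68
position: [0.5694, 0.0879, 0.2152]
tool_rot: [[-0.013, 0.921, 0.388], [0.001, 0.388, -0.922], [-1.0, -0.012, -0.006]]
ft_force: [-1.0, 0.2, -2.8]
grip_width: 0.0527
```

```bash
python3 st.py
```

```text
t 8.683 pos [0.5694 0.0879 0.2152] yaw 22.84 tiltfix [-0.001 -0.013] F [-0.97  0.15 -2.83] T [-0.017 -0.002 -0.015] w 0.0527 q6 -25.8
```

Request:
play_rows:
  travel:
    - [0.45, 0.9, 0]
    - [0.45, 0.85, 0]
    - [0, 0, 0]
    - [0, 0, 0]
  rotation:
    - [-0.001, -0.013, 0.005]
    - [0, 0, 0]
    - [0, 0, 0]
    - [0, 0, 0]
  claw: [4.5, 4.5, 4.5, 4.5]

```text
time_s: 9.02
position: [0.5788, 0.1043, 0.2144]
tool_rot: [[-0.0, 0.921, 0.389], [-0.0, 0.389, -0.921], [-1.0, -0.0, 0.0]]
ft_force: [-0.0, 0.4, -2.1]
grip_width: 0.0529
```

```bash
python3 - <<'E'
from h import *
env.get_image('wrist')
i=env.camera_info('wrist');im=env.get_image('wrist');cv2.imwrite('pics/w6.png',im[:,:,::-1])
im=env.get_image('top');cv2.imwrite('pics/t6.png',im[:,:,::-1])
crop(im,120,130,100,100,6,'pics/t6c.png')
E
python3 st.py
```

```text
t 9.167 pos [0.5786 0.1041 0.2146] yaw 22.89 tiltfix [ 0.0004 -0.0001] F [ 0.32 -0.45 -2.11] T [ 0.026  0.035 -0.008] w 0.0527 q6 -24.2
```

View pics/w6.png

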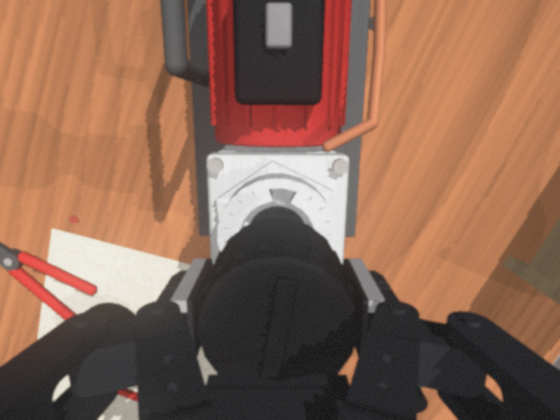

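View pics/t6c.png

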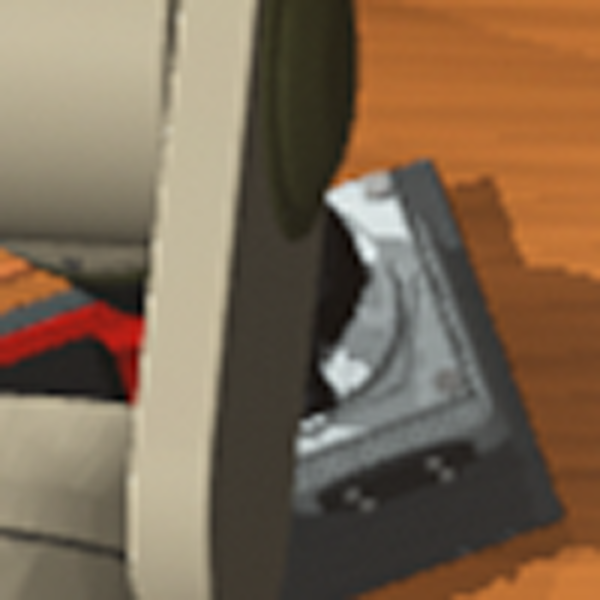

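```bash
python3 - <<'E'
from h import *
im=cv2.imread('pics/w6.png')[:,:,::-1].astype(float)
g=np.clip((im-10)*3,0,255).astype(np.uint8)
crop(g,190,170,190,220,3,'pics/w6c.png')
i=env.camera_info('wrist'); np.save('w6.npy',i,allow_pickle=True)
E
```

```text
(no output)
```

View pics/w6c.png

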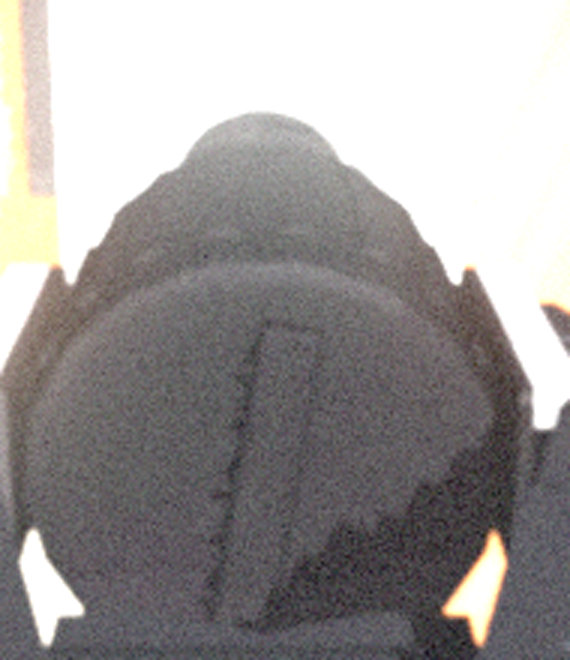

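```bash
python3 - <<'E'
from h import *
i=np.load('w6.npy',allow_pickle=True).item()
q=lambda x,y,z=.2548:p2w(i,x/3+190,y/3+170,z)
a=q(291,328);b=q(238,623);d=a-b
print(a,b,np.linalg.norm(d),(a+b)/2,np.degrees(np.arctan2(d[1],d[0])), env.observe()['position'])
E
```

```text
[0.57431383 0.12269565 0.2548    ] [0.58296644 0.08788431 0.2548    ] 0.035870559825459114 [0.57864014 0.10528998 0.2548    ] 103.95842534569066 [0.5786426  0.10409625 0.21457673]
```

Request:
play_rows:
  travel:
    - [0, 0.1, -0.6]
    - [0, 0, -0.6]
    - [0, 0, -0.4]
    - [0, 0, 0]
    - [0, 0, 0]
  rotation:
    - [0, 0, 0.02]
    - [0, 0, 0]
    - [0, 0, 0]
    - [0, 0, 0]
    - [0, 0, 0]
  claw: [4.5, 4.5, 4.5, 4.5, 4.5]

```text
time_s: 9.58
position: [0.5782, 0.1043, 0.1966]
tool_rot: [[-0.001, 0.913, 0.408], [-0.0, 0.408, -0.913], [-1.0, -0.001, 0.0]]
ft_force: [0.4, 0.6, -2.8]
grip_width: 0.0532
```

```bash
python3 st.py
```

```text
t 9.583 pos [0.5782 0.1043 0.1966] yaw 24.09 tiltfix [ 0.0005 -0.0009] F [ 0.43  0.6  -2.78] T [ 0.019 -0.032  0.008] w 0.0532 q6 -25.4
```

Request:
play_rows:
  travel:
    - [0.03, 0.1, -0.3]
    - [0, 0, -0.3]
    - [0, 0, -0.2]
    - [0, 0, 0]
  rotation:
    - [0, 0, 0]
    - [0, 0, 0]
    - [0, 0, 0]
    - [0, 0, 0]
  claw: [4.5, 4.5, 4.5, 4.5]

```text
time_s: 9.92
position: [0.5785, 0.1053, 0.1877]
tool_rot: [[-0.001, 0.913, 0.408], [-0.001, 0.408, -0.913], [-1.0, -0.001, 0.0]]
ft_force: [0.6, 0.1, -3.3]
grip_width: 0.0526
```

```bash
python3 st.py
```

```text
t 9.917 pos [0.5785 0.1053 0.1877] yaw 24.09 tiltfix [ 0.0006 -0.0012] F [ 0.61  0.14 -3.3 ] T [ 0.003 -0.014 -0.014] w 0.0526 q6 -25.3
```

Underside is 2.6 mm below the top face with no contact force, so the lugs appear to have entered the slots. Continuing down against the spring.

Request:
play_rows:
  travel:
    - [0, 0, -0.3]
    - [0, 0, -0.2]
    - [0, 0, 0]
  rotation:
    - [0, 0, 0]
    - [0, 0, 0]
    - [0, 0, 0]
  claw: [4.5, 4.5, 4.5]

```text
time_s: 10.17
position: [0.5786, 0.1053, 0.1837]
tool_rot: [[0.0, 0.913, 0.408], [-0.001, 0.408, -0.913], [-1.0, 0.0, 0.001]]
ft_force: [-2.2, 0.6, 3.3]
grip_width: 0.0524
```

```bash
python3 st.py
```

```text
t 10.167 pos [0.5786 0.1053 0.1837] yaw 24.1 tiltfix [0.0008 0.0005] F [-2.23  0.58  3.29] T [-0.012  0.425  0.029] w 0.0524 q6 -25.3
```

Request:
play_rows:
  travel:
    - [-0.03, 0, -0.3]
    - [0, 0, -0.3]
    - [0, 0, -0.2]
    - [0, 0, 0]
  rotation:
    - [0, 0, 0]
    - [0, 0, 0]
    - [0, 0, 0]
    - [0, 0, 0]
  claw: [4.5, 4.5, 4.5, 4.5]

```text
time_s: 10.5
position: [0.5786, 0.1053, 0.1787]
tool_rot: [[0.005, 0.913, 0.408], [-0.001, 0.408, -0.913], [-1.0, 0.004, 0.003]]
ft_force: [-3.7, -1.1, 7.5]
grip_width: 0.0527
```

```bash
python3 st.py
```

```text
t 10.5 pos [0.5786 0.1053 0.1787] yaw 24.11 tiltfix [0.0013 0.005 ] F [-3.74 -1.05  7.46] T [-0.115  0.702  0.016] w 0.0527 q6 -25.3
```

Request:
play_rows:
  travel:
    - [-0.05, 0, -0.25]
    - [-0.03, 0, -0.2]
    - [0, 0, -0.1]
    - [0, 0, 0]
  rotation:
    - [0.001, 0.005, 0]
    - [0, 0, 0]
    - [0, 0, 0]
    - [0, 0, 0]
  claw: [4.5, 4.5, 4.5, 4.5]

```text
time_s: 10.83
position: [0.5786, 0.1053, 0.1777]
tool_rot: [[0.007, 0.913, 0.409], [-0.001, 0.409, -0.913], [-1.0, 0.006, 0.004]]
ft_force: [-4.2, 0.0, 8.8]
grip_width: 0.0528
```

```bash
python3 st.py
```

```text
t 10.833 pos [0.5786 0.1053 0.1777] yaw 24.12 tiltfix [0.0007 0.0071] F [-4.22  0.02  8.79] T [-0.052  0.77  -0.017] w 0.0528 q6 -25.3
```

Request:
play_rows:
  travel:
    - [-0.1, 0, -0.4]
    - [-0.1, 0, -0.4]
  rotation:
    - [0.001, 0.008, 0]
    - [0, 0, 0]
  claw: [4.5, 4.5]

```text
time_s: 11.0
position: [0.5786, 0.1053, 0.1746]
tool_rot: [[0.009, 0.913, 0.409], [-0.0, 0.409, -0.913], [-1.0, 0.008, 0.004]]
ft_force: [-7.5, -0.4, 32.5]
grip_width: 0.0529
```

```bash
python3 st.py
```

```text
t 11.0 pos [0.5786 0.1053 0.1746] yaw 24.12 tiltfix [0.0002 0.0088] F [-7.46 -0.38 32.45] T [-0.323  1.852 -0.07 ] w 0.0529 q6 -25.3
```

Depth is 15.7 mm with force up to 32 N, so the shoulder is on the top face. I'll ease slightly and start the clockwise turn.

Request:
play_rows:
  travel:
    - [-0.05, 0, 0.05]
    - [-0.05, 0, -0.12]
    - [-0.05, 0, -0.15]
  rotation:
    - [0, 0, -0.03]
    - [0, 0, -0.06]
    - [0, 0, -0.06]
  claw: [4.5, 4.5, 4.5]

```text
time_s: 11.25
position: [0.5788, 0.1048, 0.1774]
tool_rot: [[0.019, 0.964, 0.264], [-0.004, 0.264, -0.964], [-1.0, 0.017, 0.008]]
ft_force: [-0.1, -1.5, 5.9]
grip_width: 0.0529
```

```bash
python3 st.py
```

```text
t 11.25 pos [0.5788 0.1048 0.1774] yaw 15.33 tiltfix [0.0037 0.0186] F [-0.1  -1.49  5.9 ] T [-0.342  0.32   0.075] w 0.0529 q6 -16.5
```

Request:
play_rows:
  travel:
    - [-0.02, 0.03, -0.3]
    - [-0.02, 0, -0.25]
    - [-0.02, 0, -0.2]
  rotation:
    - [0.004, 0.02, -0.06]
    - [0, 0.01, -0.08]
    - [0, 0, -0.08]
  claw: [4.5, 4.5, 4.5]

```text
time_s: 11.5
position: [0.5802, 0.1051, 0.1747]
tool_rot: [[-0.002, 0.999, 0.038], [0.0, 0.038, -0.999], [-1.0, -0.002, -0.0]]
ft_force: [-3.6, 2.4, 14.4]
grip_width: 0.0527
```

```bash
python3 st.py
```

```text
t 11.5 pos [0.5802 0.1051 0.1747] yaw 2.17 tiltfix [-0.0002 -0.0018] F [-3.55  2.43 14.43] T [0.496 0.642 0.106] w 0.0527 q6 -3.4
```

Request:
play_rows:
  travel:
    - [-0.12, 0, -0.1]
    - [-0.05, 0, -0.15]
    - [-0.05, 0, -0.15]
  rotation:
    - [0, 0, -0.09]
    - [0, 0, -0.09]
    - [0, 0, -0.09]
  claw: [4.5, 4.5, 4.5]

```text
time_s: 11.75
position: [0.5808, 0.1053, 0.1757]
tool_rot: [[0.011, 0.97, -0.242], [-0.001, -0.242, -0.97], [-1.0, 0.01, -0.002]]
ft_force: [-1.5, 0.3, 10.2]
grip_width: 0.0528
```

```bash
python3 st.py
```

```text
t 11.75 pos [0.5808 0.1053 0.1757] yaw -14.02 tiltfix [0.0006 0.0105] F [-1.52  0.35 10.15] T [0.014 0.6   0.071] w 0.0528 q6 12.8
```

Request:
play_rows:
  travel:
    - [-0.2, 0, -0.2]
    - [-0.1, 0, -0.18]
    - [-0.1, 0, -0.18]
  rotation:
    - [0, 0.012, -0.09]
    - [0, 0.006, -0.09]
    - [0, 0.003, -0.08]
  claw: [4.5, 4.5, 4.5]

```text
time_s: 12.0
position: [0.5806, 0.1048, 0.1757]
tool_rot: [[0.005, 0.869, -0.496], [-0.003, -0.496, -0.869], [-1.0, 0.005, 0.0]]
ft_force: [-1.3, -1.3, 9.4]
grip_width: 0.0524
```

```bash
python3 st.py
```

```text
t 12.0 pos [0.5806 0.1048 0.1757] yaw -29.7 tiltfix [0.0026 0.0046] F [-1.3  -1.26  9.39] T [-0.185  0.177  0.133] w 0.0524 q6 28.5
```

Request:
play_rows:
  travel:
    - [-0.2, 0.03, -0.2]
    - [-0.1, 0, -0.18]
    - [-0.1, 0, -0.18]
  rotation:
    - [0.002, 0.005, -0.07]
    - [0, 0.004, -0.07]
    - [0, 0.003, -0.06]
  claw: [4.5, 4.5, 4.5]

```text
time_s: 12.25
position: [0.5803, 0.1044, 0.1755]
tool_rot: [[0.007, 0.745, -0.667], [-0.003, -0.667, -0.745], [-1.0, 0.007, -0.003]]
ft_force: [-0.3, -1.5, 9.5]
grip_width: 0.0527
```

```bash
python3 st.py
```

```text
t 12.25 pos [0.5803 0.1044 0.1755] yaw -41.83 tiltfix [0.0029 0.0073] F [-0.34 -1.54  9.46] T [-0.176  0.229  0.064] w 0.0527 q6 40.6
```

Request:
play_rows:
  travel:
    - [-0.15, 0.05, -0.2]
    - [-0.1, 0, -0.18]
    - [-0.1, 0, -0.18]
  rotation:
    - [0.002, 0.007, -0.05]
    - [0, 0.003, -0.05]
    - [0, 0.003, -0.05]
  claw: [4.5, 4.5, 4.5]

```text
time_s: 12.5
position: [0.5802, 0.1041, 0.1754]
tool_rot: [[0.008, 0.63, -0.776], [-0.003, -0.776, -0.63], [-1.0, 0.008, -0.004]]
ft_force: [-0.8, -0.5, 10.9]
grip_width: 0.0531
```

```bash
python3 st.py
```

```text
t 12.5 pos [0.5802 0.1041 0.1754] yaw -50.92 tiltfix [0.0033 0.0082] F [-0.8  -0.52 10.92] T [-0.202  0.293  0.087] w 0.0531 q6 49.7
```

Turned 75°. Now I'll feel for the stop in small steps.

Request:
play_rows:
  travel:
    - [-0.12, 0.06, -0.2]
    - [-0.1, 0.03, -0.18]
  rotation:
    - [0.002, 0.007, -0.04]
    - [0, 0.003, -0.04]
  claw: [4.5, 4.5]

```text
time_s: 12.67
position: [0.5801, 0.1047, 0.1753]
tool_rot: [[0.007, 0.563, -0.827], [-0.002, -0.827, -0.563], [-1.0, 0.006, -0.005]]
ft_force: [-3.1, 2.3, 11.0]
grip_width: 0.0526
```

```bash
python3 st.py
```

```text
t 12.667 pos [0.5801 0.1047 0.1753] yaw -55.76 tiltfix [0.0023 0.0071] F [-3.06  2.29 11.02] T [0.528 0.489 0.239] w 0.0526 q6 54.6
```

Request:
play_rows:
  travel:
    - [-0.12, 0.06, -0.2]
    - [-0.1, 0.03, -0.18]
  rotation:
    - [0.002, 0.007, -0.04]
    - [0, 0.003, -0.04]
  claw: [4.5, 4.5]

```text
time_s: 12.83
position: [0.58, 0.1057, 0.1753]
tool_rot: [[0.006, 0.493, -0.87], [-0.001, -0.87, -0.493], [-1.0, 0.004, -0.005]]
ft_force: [-0.8, -2.3, 9.8]
grip_width: 0.0529
```

```bash
python3 st.py
```

```text
t 12.833 pos [0.58   0.1057 0.1753] yaw -60.45 tiltfix [0.001  0.0063] F [-0.77 -2.27  9.83] T [-0.482  0.24   1.869] w 0.0529 q6 59.3
```

The stop shows: yaw torque is up to 1.9 Nm after an 84.6° turn. Now I'll back off a few degrees to the pocket middle and ease up with the spring.

Request:
play_rows:
  travel:
    - [-0.05, 0, -0.05]
    - [-0.03, 0, 0.05]
    - [0, 0, 0.1]
    - [0, 0, 0.1]
  rotation:
    - [0, 0.006, 0.04]
    - [0, 0.003, 0.03]
    - [0, 0, 0]
    - [0, 0, 0]
  claw: [4.5, 4.5, 4.5, 4.5]

```text
time_s: 13.17
position: [0.5803, 0.1059, 0.1805]
tool_rot: [[0.004, 0.554, -0.832], [-0.001, -0.832, -0.554], [-1.0, 0.003, -0.003]]
ft_force: [3.9, -0.3, -15.7]
grip_width: 0.0529
```

```bash
python3 st.py
```

```text
t 13.167 pos [0.5803 0.1059 0.1805] yaw -56.34 tiltfix [0.0011 0.0041] F [  3.92  -0.25 -15.68] T [-0.107 -0.488 -0.041] w 0.0529 q6 55.2
```

Depth 9.8 mm and now pulled back at -15.7 N: the lugs are against the pocket roofs, so it's locked. Next, take off the pull and open.

Request:
play_rows:
  travel:
    - [0, 0, -0.1]
    - [0, 0, 0]
    - [0, 0, 0]
    - [0, 0, 0]
    - [0, 0, 0]
    - [0, 0, 0]
    - [0, 0, 0]
  rotation:
    - [0, 0, 0]
    - [0, 0, 0]
    - [0, 0, 0]
    - [0, 0, 0]
    - [0, 0, 0]
    - [0, 0, 0]
    - [0, 0, 0]
  claw: [4.5, 4.5, 5.5, 6.2, 7, 7.8, 8.5]
  squeeze: 30

```text
time_s: 13.75
position: [0.5811, 0.1059, 0.1798]
tool_rot: [[0.007, 0.554, -0.833], [-0.001, -0.833, -0.554], [-1.0, 0.004, -0.005]]
ft_force: [-0.1, -0.1, 0.5]
grip_width: 0.0849
```

```bash
python3 st.py
```

```text
t 13.75 pos [0.5811 0.1059 0.1798] yaw -56.37 tiltfix [0.0008 0.0068] F [-0.11 -0.12  0.49] T [-0.037 -0.    -0.025] w 0.0849 q6 55.3
```

Released with no force. Rising straight up, then back so the cameras can see it.

Request:
play_rows:
  travel:
    - [0, 0, 1]
    - [0, 0, 2]
    - [0, 0, 2]
    - [0, 0, 2]
    - [0, 0, 2]
    - [-1.5, -1, 1]
    - [-1.5, -1, 0]
    - [0, 0, 0]
    - [0, 0, 0]
  rotation:
    - [0, 0, 0]
    - [0, 0, 0]
    - [0, 0, 0]
    - [0, 0, 0]
    - [0, 0, 0]
    - [0, 0, 0]
    - [0, 0, 0]
    - [0, 0, 0]
    - [0, 0, 0]
  claw: [8.5, 8.5, 8.5, 8.5, 8.5, 8.5, 8.5, 8.5, 8.5]

```text
time_s: 14.5
position: [0.5498, 0.0856, 0.2897]
tool_rot: [[0.01, 0.554, -0.832], [-0.001, -0.833, -0.554], [-1.0, 0.007, -0.008]]
ft_force: [0.5, 1.0, 0.5]
grip_width: 0.0851
```

```bash
python3 st.py; python3 - <<'E'
from h import *
i=env.camera_info('wrist')
m=np.mean([env.get_image('wrist').astype(float) for _ in range(4)],0)
i=env.camera_info('wrist');np.save('w7.npy',i,allow_pickle=True)
cv2.imwrite('pics/w7.png',m[:,:,::-1].astype(np.uint8))
p=w2p(i,[.5785,.1055,.218]).astype(int);print(p-70)
g=np.clip((cv2.GaussianBlur(m,(0,0),.8)-25)*4,0,255).astype(np.uint8)
crop(g,max(p[0]-70,0),max(p[1]-70,0),140,140,4,'pics/w7c.png')
im=env.get_image('scene');crop(im,310,220,160,130,5,'pics/s7c.png');cv2.imwrite('pics/s7.png',im[:,:,::-1])
E
```

```text
t 14.5 pos [0.5498 0.0856 0.2897] yaw -56.36 tiltfix [0.001  0.0103] F [0.5  0.97 0.48] T [-0.004 -0.031 -0.027] w 0.0851 q6 53.0
[207  99]
```

View pics/w7.png

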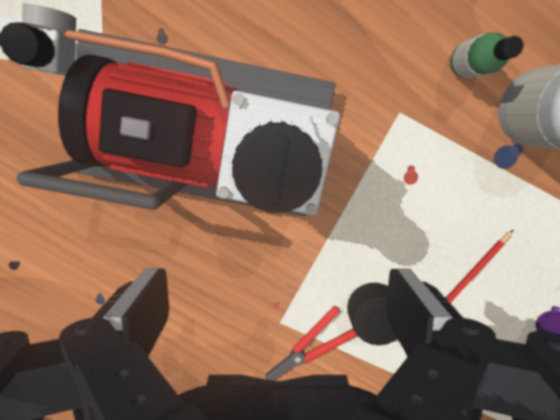

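View pics/w7c.png

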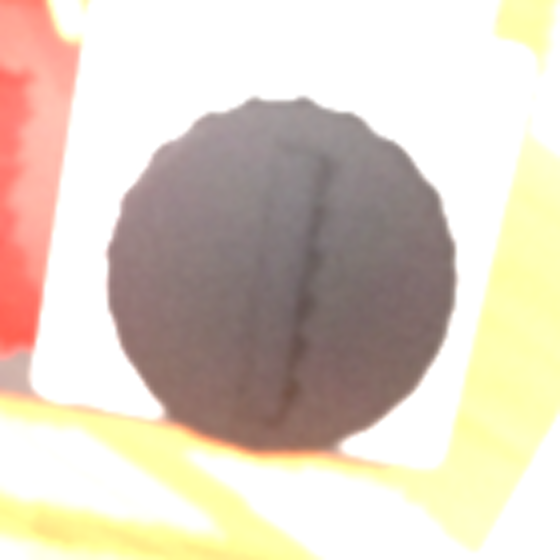

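View pics/s7c.png

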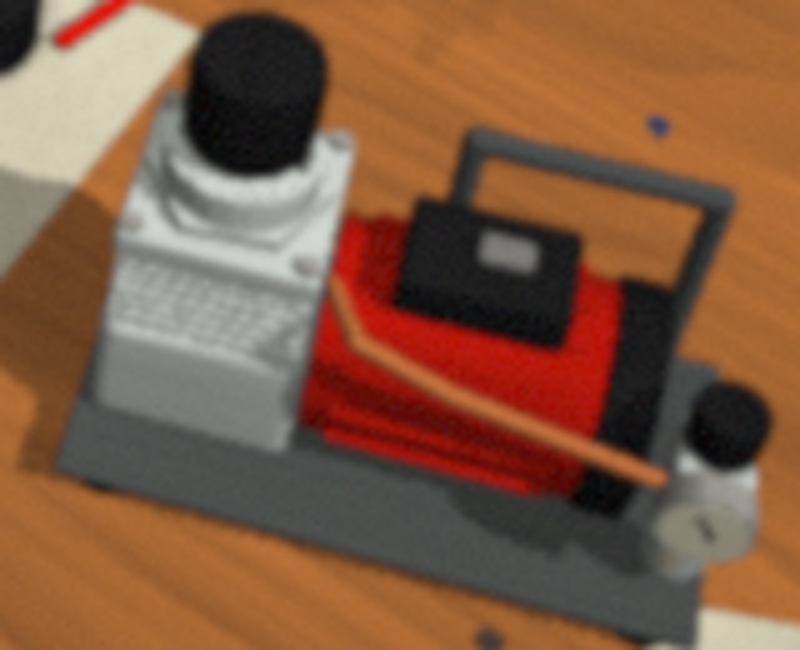

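```bash
python3 - <<'E'
from h import *
i=np.load('w7.npy',allow_pickle=True).item()
q=lambda x,y,z=.2195:p2w(i,x/4+207,y/4+99,z)
a=q(303,148);b=q(262,425);d=a-b
print((a+b)/2,np.linalg.norm(d),np.degrees(np.arctan2(d[1],d[0])))
v=cv2.imread('pics/w7c.png')
for z in(.1735,.218):
  for c,(x,y) in [((0,0,255),(.5785,.1055)),((255,0,0),(.5803,.1059))]:
    P=np.array([(w2p(i,[x+.027*np.cos(t),y+.027*np.sin(t),z])-[207,99])*4 for t in np.linspace(0,6.3,80)]).astype(np.int32)
    cv2.polylines(v,[P],False,c,1)
cv2.imwrite('pics/w7o.png',v)
E
```

```text
[0.57785722 0.10528903 0.2195    ] 0.04075882077119803 25.340381960733456
```

View pics/w7o.png

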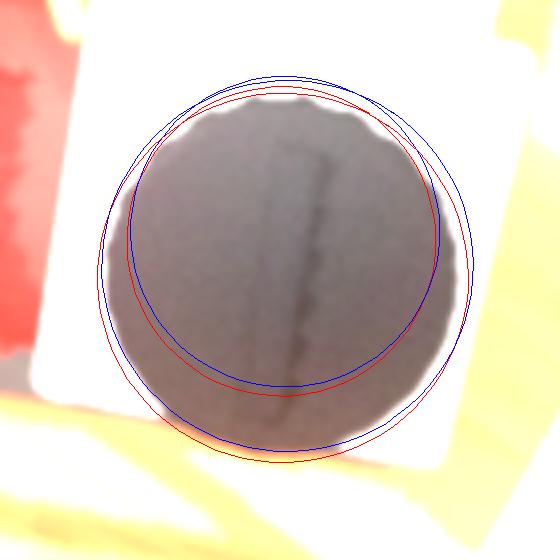

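```bash
python3 -c "
from rig import env
env.close_job()"
```

```text
the job is handed in; nothing more can be done
```

The canister is fitted and locked on the filter seat, and the job was handed in at about 15 s of the 72 s; no verdict was reported.

- **Fitting:** I found the slots in the wrist camera at about 107° world. The lugs went in at the first try and the shoulder pressed down onto the top face. I then turned it clockwise 84.6° until the yaw torque rose to 1.9 Nm at the stop, and backed off about 4°. The highest tool force I read was about 33 N, at full press.
- **Lock:** As I eased up, the spring lifted it to 9.8 mm below the top face. There it held against a pull of about 16 N, so the lugs are in the pockets. The gripper let go without moving it.
- **Last look:** In the wrist picture it is within about 1 mm of the seat axis, with its bar about 3° from the seat's x. The scene picture shows it upright with the arm clear.
- **Bystanders:** I saw no sign that any were moved, but I did not measure their positions again.
- **Disagreements:**
  - The tool stood about 2 mm off my measured axis during the turn, while the final picture shows the canister back on it.
  - Before insertion, the camera put the bar at 104°, while the grasp geometry gave 106.7°. I aimed about 1° further counter-clockwise than the grasp figure (about 108°), and the lugs went in.

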